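# Clamp the loaded tube block down on the shaker

### The arm

A 7-joint arm with a two-finger parallel gripper is mounted at the origin on the work surface. World frame = base frame: x ahead of the robot, y to its left, z up, the work surface at z = 0. Lengths are in m, angles in degrees, forces in N, time in s.
With the tool pointing down it reaches from about 0.425 to 0.925 m from the base axis. Payload 6.8 kg.
Tool frame: the origin (TCP) lies at the very end of the fingers, on their centre line; the grasp point (between the pads) lies hold_point_z behind it (hold_point_z is the distance from the TCP to the grasp point, in m); y points along the fingers, x is the direction in which the jaws open and shut, and the axes are right-handed (so a half turn about y gives the same grasp; the last joint's range is limited). The gripper opens to 85 mm and grips with 20 to 120 N. Pads are 22 mm wide; open, the fingers measure 114 mm over their backs; the gripper's body (76 mm by 85 mm) begins 54 mm behind the grasp point. The pads swing forward as they close: fully open they stand 13 mm farther back than shut.
Start: joints at [62.332, 27.33, 1.283, 89.118, -0.659, 63.558, -4.761], TCP at [0.247, -0.628, 0.231] pointing down, gripper open.
Joint ranges: [-169.35, 169.35], [-19.33, 120.38], [-80.79, 83.38], [13.8, 139.57], [-78.32, 258.32], [9.67, 109.79], [-169.56, 169.56]. Speed limits (degrees/s): [136.94, 136.94, 180, 180, 180, 180, 180].

### API

Orientations are given as [roll, pitch, yaw] about the fixed x, y, z axes, in that order (R = Rz(yaw) Ry(pitch) Rx(roll)).
In Python, from cell import * gives the robot as it stands.
- The arm moves only by the tool step_arm, never from a script. Its argument "steps" is a list of rows, each an object of numbers: "hand": the closure, from -1 (fully open) to 1 (shut); "x", "y", "z": the shift along the tool's x, y, z in mm; "ax", "ay", "az": the turn, a rotation vector about the tool's x, y, z in rad. A call has 1 to 8 rows; each row is the pose to reach, as a shift and turn from the pose commanded when the call began, along the tool's axes at that moment; what a row does not reach only later rows make up. A row lasts 1/10 s, in which the tool goes at most 50 mm and 8.59 degrees, less where a joint would pass 70% of its speed; a pose out of reach is approached as far as the arm can. A call with a gripper value outside its range is refused whole. The fingers move at their own pace and stop on an object; "force" is the grip in N (left out, the last holds). Time passes only in rows, so rows that repeat a pose let the fingers close. It gives the time, the measured TCP pose, the force and the opening at its end, in the units of the state.
- get_state(): the state, without advancing time (a new reading comes with each control period).
- capture(name): name is "side" or "top"; returns (picture, depth): 400x640x3 uint8, red, green, blue; 400x640 float32, m along the optical axis (not along the pixel's ray), 0 where there is no reading.
- calibration(name): a dict with "intrinsics" (3x3 intrinsics, pixels), "D" ([k1, k2, p1, p2, k3] as OpenCV has them; the pictures are not rectified), "R" (3x3) and "t" (3): a world point X has camera coordinates R X + t. Camera axes: x right, y down, z forward; pixel columns grow to the right and rows downward; lengths in m; the calibration is good to about 2 mm. A picture is of the moment at which its call begins. calibration takes no time and is no camera call.
- job_done(): hands the job in, once; it reports no verdict.
The state is a dict: "clock": time; "q": joint angles; "joint_velocities": joint speeds; "effort": joint torques, N m; "ee_pos": TCP position; "tool_rot": TCP orientation; "contact_force": force on the tool from outside, world axes, zero at the start; "wrist_torque": the same for the moment, N m; "opening": finger opening in m.
Only numpy, scipy, OpenCV 4.12 (cv2) and the standard library are available. Lean on these libraries where they do the work, as an engineer would, in place of code of your own. Each camera call takes 0.05 s, during which the arm holds its last target.

### The job

Get the samples ready for shaking: stand the aluminium block with the capped tubes on the shaker's platform, snug and square against both steel stops, and let go of it. Then push the toggle clamp's handle back and down, past its dead point until it is fully down on its stop, so that the rubber pad holds the block tight against the end stop. Do not force the clamp, do not tip the block, and leave everything else standing where it is.

Things in the scene. Friction and masses are not known exactly. Their poses are not given: they have to be found in the camera images.
- shaker: Fixed bench-top shaker: grey housing, aluminium platform 240 (x) by 290 (y) mm, top face 84 mm above the bench. Origin: middle of the underside; x away from the control panel, y along the clamp, z up; turned by up to 0.3 rad. Two steel stops make a corner on its -y half; the toggle clamp stands in its plane x = 0 on the +y half, its handle rising to 0.26 m above the bench.
- nest (a point): Where the loaded block's middle is when it stands home: shaker frame x 0, y -68, 109 mm above the bench; axes as the shaker's. Stops 10 mm thick bound its place: far stop, 110 mm long, 12 mm high, face 30 mm from here on +x; end stop, 70 mm long, 42 mm high, face 50 mm from here on -y. The -x side is open; on +y stands the clamp, its pad 15 to 29 mm clear of the block while open.
- tube_block_mid (a point): Middle, 25 mm up, of the loaded tube block to be clamped: solid aluminium, 60 (x) by 100 (y) by 50 mm high, about 0.55 kg, the same turned half round. Two rows of five white capped tubes stand 12 mm above its top. Home, its y lies along the shaker's y; grip it across 60 mm with the fingertips over 14 mm up, to clear the far stop.
- clamp_handle (a joint): Turn of the clamp's handle about clamp_pivot (rad): 0 down on its stop, 0.15 dead point, 1.6 fully open; starts at 1.2 to 1.5, about upright, and stays where it is left. The sleeve points 0.14 rad above level at 0. With the block home the sprung pad meets it at about 0.7; from there the push at the grip rises to about 5 N, fades to the dead point, and then the handle snaps to its solid stop. Let go before the dead point it springs back.
- clamp_grip (a point): Point in the middle of the handle's grey sleeve, 85 mm from clamp_pivot, on which it turns; sleeve 20 mm wide (x), 16 mm thick (z), from 40 to 130 mm out from the pivot (y points outward). +z is the side to push: towards the block when upright, up when clamped. Nothing else stands over the sleeve or on its push side.
- clamp_pivot (a point): The handle's fixed hinge: shaker frame x 0, y 102, 118 mm above the bench; axes as the shaker's. The hinge runs along x; the handle swings from upright back and down towards +y and ends 34 mm and more above the platform, reaching past its edge.
- clamp_pad: Round black rubber pad, 22 mm wide, on the end of the clamp's plunger, which slides along the shaker's y, 34 mm above the platform; origin at the middle of its face. Closing the handle drives it towards -y onto the end face of the block, pressing the block against the end stop with about 60 N.
- tube_block: The same loaded tube block as tube_block_mid, by its underside's middle; 3 to 7 N pushed level slide it. It and the low block stand side by side on the -y side of the shaker; either may be the nearer to the robot.
- low_block_mid (a point): Middle, 15 mm up, of another tube block, to be left alone: aluminium, 60 by 100 by 30 mm, six open dark bores 23 mm wide, no tubes.
- wash_bottle: Bystander: white wash bottle with a blue cap, 68 mm wide, 165 mm high; origin under its middle.
- amber_bottle: Bystander: amber reagent bottle with a black cap, 80 mm wide, 150 mm high; origin under its middle.
- beaker: Bystander: glass beaker, 80 mm wide, 100 mm high; origin under its middle.
- flask: Bystander: conical glass flask, foot 84 mm wide, 115 mm high; origin under its middle.
- tip_box: Bystander: white box with a blue lid, 85 by 125 by 68 mm high; origin under its middle.
- spatula: Bystander: steel spatula, 190 mm long, lying flat on the bench on the clamp side.
Not all that is in view belongs to the job. What is shaped like the tube_block but green is not meant.

How it is judged (in metres and radians):
On the way, in this order (a step that is already met when the one before it is completed fails the run):
1. the loaded block stands snug and square against both stops, let go, while the clamp is still open (x of tube_block_mid in the frame of nest between -0.0015 and 0.0015 m and y of tube_block_mid in the frame of nest between -0.002 and 0.002 m and z of tube_block_mid in the frame of nest between -0.003 and 0.003 m and angle between the y axis of tube_block_mid and the y axis of nest, either way round below 0.03 rad and angle between tube_block_mid's own z axis and vertical below 0.03 rad and value of joint clamp_handle above 0.9 rad and contact force between the fingers and tube_block below 0.3 N), for 0.2 s.
2. the clamp's handle is past its dead point and down, and the pad presses the block (value of joint clamp_handle below 0.06 rad and contact force between clamp_pad and tube_block above 25 N), for 0.2 s.
At the end, for the whole second after the job is handed in: The loaded block stands upright and square (0.03 rad) on the platform, at rest, with no gap over 1.5 mm at either stop; the clamp's handle is within 0.06 rad of its stop (dead point at 0.15) and the pad presses the block with more than 25 N (all of step 2 and x of tube_block_mid in the frame of nest between -0.0015 and 0.0015 m and y of tube_block_mid in the frame of nest between -0.002 and 0.0015 m and z of tube_block_mid in the frame of nest between -0.003 and 0.003 m and angle between the y axis of tube_block_mid and the y axis of nest, either way round below 0.03 rad and angle between tube_block_mid's own z axis and vertical below 0.03 rad and linear speed of tube_block below 0.01 m/s); the robot touches nothing.
It fails at once if the fingers press the shaker or its clamp with more than 80 N (contact force between the fingers and shaker above 80 N).
It fails at once if the loaded block is tipped by more than 0.5 rad (angle between tube_block_mid's own z axis and vertical above 0.5 rad).
It fails at once if another thing on the bench is shifted by more than 20 mm or tipped (distance of any of low_block_mid, wash_bottle, amber_bottle, beaker, flask, tip_box, spatula from where it was at the start of the episode above 0.02 m or angle between any of low_block_mid, wash_bottle, amber_bottle, beaker, flask, tip_box, spatula's own z axis and vertical above 0.5 rad).
It also fails if it takes over 70 s, if anything falls off the work surface, if the arm or the gripper's body presses on something with over 40 N, if the wrist force passes 120 N, or if a joint passes its speed limit or range.

## Working session

There is one attempt and no reset: what is moved stays moved. The work goes in short steps, Python scripts to look and compute and a tool call to move; the robot and the scene stay as the last step left them, time stands still between calls to the robot, and variables do not carry over. Pictures are saved under pics/ and viewed, and the job is handed in when it is done.

Besides the shell and the picture viewer there is one more tool, called after "Emit:" by a JSON object that holds its "name" and its "arguments". step_arm: Moves the arm, as the interface text tells. Its arguments: {"type":"object","properties":{"steps":{"type":"array","items":{"type":"object","properties":{"hand":{"type":"number"},"x":{"type":"number"},"y":{"type":"number"},"z":{"type":"number"},"ax":{"type":"number"},"ay":{"type":"number"},"az":{"type":"number"}}}},"force":{"type":"number"}},"required":["steps"]}

```bash
ls; mkdir -p pics; cat > h.py <<'E'
from cell import *
import numpy as np, cv2
E
python3 - <<'E'
from h import *
s=get_state(); print(s)
for n in("side","top"):
    p,d=capture(n); np.savez(f"{n}0.npz",p=p,d=d); cv2.imwrite(f"pics/{n}0.png",p[:,:,::-1]); print(calibration(n))
E
```

```text
pics
{'clock': 0.0, 'q': array([62.33225135, 27.37420182,  1.27887558, 89.18089825, -0.65962941,
       63.55689323, -4.7604474 ]), 'joint_velocities': array([-0.03287685, -0.05315173,  0.06400919, -0.08605342,  0.04640461,
        0.08253619, -0.03383539]), 'effort': array([-1.70664640e-03, -5.96440065e+01,  1.60794385e+00, -2.81187469e+01,
        1.26394123e-02,  9.33362375e-03,  3.44274497e-05]), 'ee_pos': array([ 0.24687948, -0.62757573,  0.23032492]), 'tool_rot': array([-90.00660437,   0.10447037, -68.52324057]), 'contact_force': array([-0.55368598,  0.06713608,  0.80685582]), 'wrist_torque': array([-0.01991849, -0.01937726, -0.01571278]), 'opening': 0.08530463100524467}
{'intrinsics': array([[492.22595061,   0.        , 317.56610877],
       [  0.        , 492.22595061, 191.82892067],
       [  0.        ,   0.        ,   1.        ]]), 'D': array([-0.12056308,  0.        ,  0.        ,  0.        ,  0.        ]), 'R': array([[-0.99960328, -0.01664734, -0.02271886],
       [ 0.01186033,  0.48282804, -0.87563486],
       [ 0.0255463 , -0.87555693, -0.48243905]]), 't': array([0.53134468, 0.09361357, 1.80314677])}
{'intrinsics': array([[371.72933962,   0.        , 317.94285906],
       [  0.        , 371.72933962, 200.87746042],
       [  0.        ,   0.        ,   1.        ]]), 'D': array([-0.0620277,  0.       ,  0.       ,  0.       ,  0.       ]), 'R': array([[-0.02327982, -0.99963764,  0.01351428],
       [-0.98341795,  0.02046601, -0.18019514],
       [ 0.17985326, -0.0174851 , -0.98353804]]), 't': array([-0.00696856,  0.55133376,  1.04739626])}
```

View pics/side0.png

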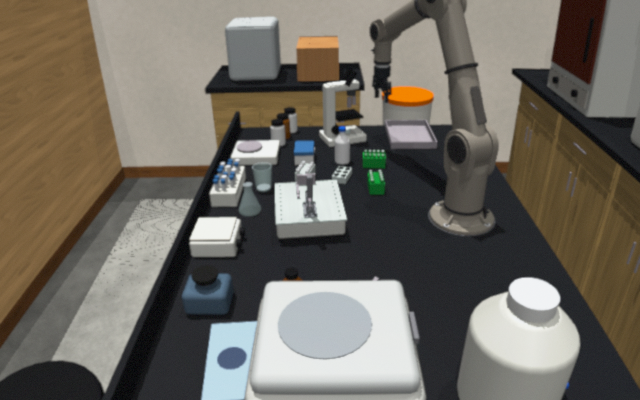

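View pics/top0.png

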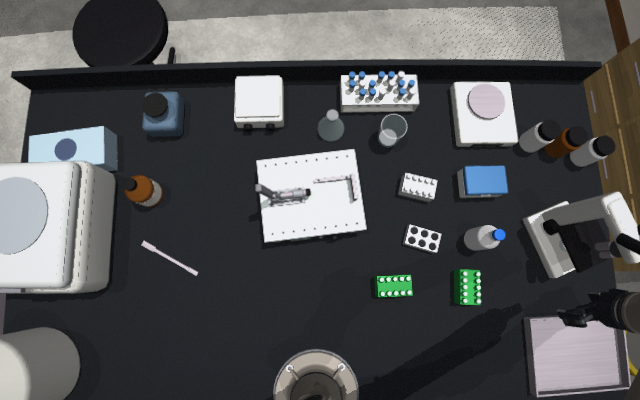

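```bash
cat >> h.py <<'E'
def ray(n,uv):
    c=calibration(n); uv=np.asarray(uv,float).reshape(-1,1,2)
    xy=cv2.undistortPoints(uv,c["intrinsics"],c["D"])[:,0]
    d=np.c_[xy,np.ones(len(xy))]@c["R"]; o=-c["R"].T@c["t"]
    return o,d
def onz(n,uv,z):
    o,d=ray(n,uv); return o+d*((z-o[2])/d[:,2])[:,None]
def cloud(n,d):
    v,u=np.mgrid[0:400,0:640]
    o,r=ray(n,np.c_[u.ravel(),v.ravel()])
    return (o+r*d.ravel()[:,None]).reshape(400,640,3)
def crop(p,u0,u1,v0,v1,k,name):
    cv2.imwrite(name,cv2.resize(p[v0:v1,u0:u1,::-1],None,fx=k,fy=k,interpolation=cv2.INTER_CUBIC))
E
python3 - <<'E'
from h import *
t=np.load("top0.npz"); s=np.load("side0.npz")
crop(t['p'],380,460,160,260,6,"pics/c1.png")
crop(t['p'],245,375,145,245,6,"pics/c2.png")
crop(s['p'],265,395,145,245,6,"pics/c3.png")
P=cloud("top",t['d'])
for uv in [(419,182),(419,187),(422,239),(300,220),(340,165),(450,230),(262,187),(290,193),(300,193),(275,193)]: print(uv,P[uv[1],uv[0]].round(4))
E
```

```text
(419, 182) [ 0.6026 -0.3245  0.0493]
(419, 187) [ 0.5863 -0.3221  0.0535]
(422, 239) [ 0.4325 -0.3256  0.034 ]
(300, 220) [0.4908 0.0336 0.0843]
(340, 165) [ 0.6487 -0.085   0.0882]
(450, 230) [ 0.4599 -0.4234  0.0053]
(262, 187) [0.5533 0.1201 0.242 ]
(290, 193) [0.5608 0.0587 0.126 ]
(300, 193) [0.5593 0.031  0.1309]
(275, 193) [0.5634 0.1008 0.1176]
```

View pics/c1.png

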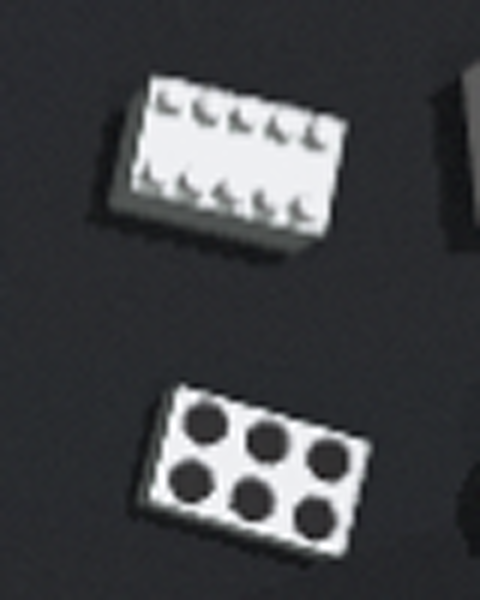

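View pics/c2.png

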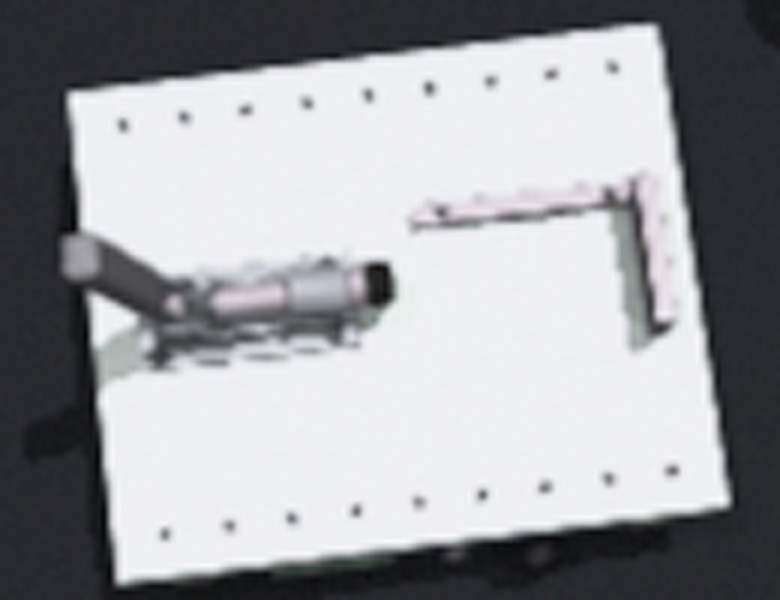

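View pics/c3.png

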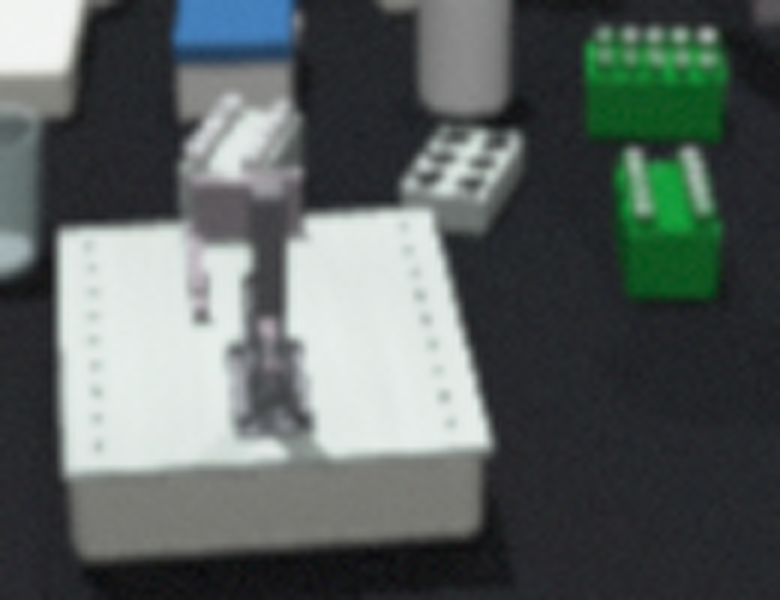

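```bash
cat >> h.py <<'E'
def polyz(n,p,box,z,thr):
    u0,u1,v0,v1=box
    g=cv2.cvtColor(p,cv2.COLOR_RGB2GRAY)[v0:v1,u0:u1]
    k=8
    G=cv2.resize(g,None,fx=k,fy=k,interpolation=cv2.INTER_CUBIC)
    m=(G>thr).astype(np.uint8)
    cs,_=cv2.findContours(m,cv2.RETR_EXTERNAL,cv2.CHAIN_APPROX_NONE)
    c=max(cs,key=cv2.contourArea)[:,0].astype(float)
    uv=(c+.5)/k-.5+[u0,v0]
    return onz(n,uv,z)
def rect(X):
    (c,sz,a)=cv2.minAreaRect((X[:,:2]*1000).astype(np.float32)); return np.array(c),sz,a
E
python3 - <<'E'
from h import *
t=np.load("top0.npz"); s=np.load("side0.npz")
for n in("top","side"):
    c=calibration(n); print(n,-c["R"].T@c["t"])
g=cv2.cvtColor(t['p'],cv2.COLOR_RGB2GRAY)
print(g[175:205:2,419], g[187,395:445:2])
for thr in(110,140,170):
    print("plat",rect(polyz("top",t['p'],(245,375,140,250),.084,thr)))
    print("blk",rect(polyz("top",t['p'],(390,448,165,210),.05,thr)))
    print("low",rect(polyz("top",t['p'],(390,450,215,260),.03,thr)))
# holes check: hole-row on platform
E
```

```text
top [3.53651655e-01 6.41933022e-05 1.12959590e+00]
side [0.48395988 1.54240388 0.96395127]
[ 63 219 120 144 239 239 239 239 239 184 182  82  60  24  40] [ 39  26  56  80 235 234 239 239 229 239 239 239 239 239 239 239 240 239
 239 239 225  42  43  45  43]
plat (array([564.92706299,   7.62709045]), (243.34950256347656, 301.5552062988281), 5.8350300788879395)
blk (array([ 591.86444092, -323.88446045]), (102.70930480957031, 64.39269256591797), 74.85336303710938)
low (array([ 435.52368164, -329.35177612]), (102.9154052734375, 62.76448440551758), 72.1552734375)
plat (array([565.09020996,   6.90922546]), (241.9607391357422, 298.8124084472656), 5.884263038635254)
blk (array([ 592.03070068, -324.00167847]), (101.46243286132812, 62.676513671875), 74.97674560546875)
low (array([ 435.59954834, -329.40350342]), (101.5109634399414, 61.51124954223633), 72.14849090576172)
plat (array([565.52844238,   3.31948853]), (240.63002014160156, 290.49420166015625), 5.8424248695373535)
blk (array([ 592.25976562, -324.06362915]), (100.36122131347656, 61.031551361083984), 75.09562683105469)
low (array([ 435.65316772, -329.46932983]), (100.39269256591797, 60.31258773803711), 72.03179168701172)
```

```bash
python3 - <<'E'
import cell
print([n for n in dir(cell) if n[0]!='_'])
print(getattr(cell,'hold_point_z',None))
from h import *
from scipy.spatial.transform import Rotation as Ro
t=np.load("top0.npz")
# stops: print corner candidates from crop c2 (scale 6, offset 245,145)
f=lambda x,y:((x+.5)/6-.5+245,(y+.5)/6-.5+145)
c=np.array([565.5,3.3]);a=np.deg2rad(5.84);R=np.array([[np.cos(a),-np.sin(a)],[np.sin(a),np.cos(a)]])
def sh(X): return (X[:,:2]*1000-c)@R
print("plat corners",sh(onz("top",[f(*q) for q in[(66,90),(657,22),(731,507),(117,584)]],.084)).round(1))
print("far stop top near edge",sh(onz("top",[f(*q) for q in[(412,222),(610,206)]],.096)).round(1))
print("end stop top -y edge",sh(onz("top",[f(*q) for q in[(657,175),(678,325)]],.126)).round(1))
print("end stop top +y edge",sh(onz("top",[f(*q) for q in[(634,200),(654,325)]],.126)).round(1))
print("pad face",sh(onz("top",[f(*q) for q in[(395,282)]],.118)).round(1))
print("handle tip",sh(onz("top",[f(*q) for q in[(75,255)]],.245)).round(1))
P=cloud("top",t['d'])
s=P[180:206,252:275].reshape(-1,3); s=s[s[:,2]>.15]; 
print(np.c_[sh(s),s[:,2]*1000].round(0)[::6])
E
```

```text
['MotionError', 'calibration', 'capture', 'get_state', 'hold_point_z', 'job_done']
0.0187
plat corners [[ 121.2  145.8]
 [ 120.6 -145. ]
 [-120.1 -145.6]
 [-120.3  144.9]]
far stop top near edge [[  32.3  -12.9]
 [  28.6 -107.6]]
end stop top -y edge [[  33.6 -127.7]
 [ -37.8 -127.2]]
end stop top +y edge [[  23.1 -115.4]
 [ -36.4 -116.2]]
pad face [[-0.3 -0.9]]
handle tip [[  0.3 129.1]]
[[ 11. 126. 240.]
 [  7. 124. 245.]
 [  5. 126. 247.]
 [ 10. 115. 219.]
 [  1. 121. 248.]
 [  2. 132. 242.]
 [ -0. 117. 242.]
 [ -1. 132. 242.]
 [ -3. 117. 244.]
 [  7. 108. 193.]
 [ -6. 120. 245.]
 [  2. 110. 202.]
 [ -7. 125. 243.]
 [ -3. 113. 219.]
 [ 10. 104. 152.]
 [ -9. 119. 236.]
 [ -2. 108. 196.]
 [ -9. 123. 228.]
 [ -6. 110. 205.]
 [ -9. 120. 212.]
 [ -4. 108. 182.]
 [ -9. 114. 197.]
 [ -9. 118. 186.]
 [ -6. 105. 162.]
 [ -7. 103. 151.]]
```

```bash
cat >> h.py <<'E'
from scipy.spatial.transform import Rotation as Ro
def goal(x,y,z,yaw,roll=-90):
    s=get_state(); R0=Ro.from_euler('xyz',s['tool_rot'],degrees=True)
    d=R0.inv().apply(np.array([x,y,z])-s['ee_pos']*1000)
    R1=Ro.from_euler('ZX',[yaw,roll],degrees=True)
    rv=(R0.inv()*R1).as_rotvec()
    print("shift",d.round(1),"rv",rv.round(4),"| pos",(s['ee_pos']*1000).round(1),s['tool_rot'].round(2),"F",s['contact_force'].round(1),"op",round(s['opening']*1000,1),"t",round(s['clock'],2))
E
python3 -c "
from h import *
goal(592,-324,140,-15)"
```

```text
shift [-156.1   90.6  432.3] rv [-7.000e-04 -9.342e-01 -1.600e-03] | pos [ 246.9 -627.6  230.4] [-90.01   0.1  -68.52] F [-0.1  0.1  0.5] op 85.2 t 0.1
```

Emit:
{"name": "step_arm", "arguments": {"steps": [{"hand": -1,"x": -15,"y": 0,"z": 43,"ay": -0.117},{"hand": -1,"x": -31,"y": 0,"z": 86,"ay": -0.234},{"hand": -1,"x": -47,"y": 0,"z": 129,"ay": -0.351},{"hand": -1,"x": -62,"y": 0,"z": 172,"ay": -0.468},{"hand": -1,"x": -78,"y": 0,"z": 216,"ay": -0.585},{"hand": -1,"x": -94,"y": 5,"z": 260,"ay": -0.702},{"hand": -1,"x": -110,"y": 10,"z": 303,"ay": -0.819},{"hand": -1,"x": -125,"y": 20,"z": 346,"ay": -0.934}]}}

```text
invalid input at $.steps[0]: expected keys hand, x, y, z, ax, ay, az
```

```bash
python3 -c "
from h import *
goal(592,-324,100,-15)"
```

```text
shift [-156.   130.6  432.3] rv [-7.000e-04 -9.342e-01 -1.600e-03] | pos [ 246.9 -627.6  230.4] [-90.01   0.1  -68.52] F [-0.1  0.1  0.5] op 85.2 t 0.1
```

Emit:
{"name": "step_arm", "arguments": {"steps": [{"hand": -1,"x": -15,"y": 0,"z": 43,"ax": 0,"ay": -0.117,"az": 0},{"hand": -1,"x": -31,"y": 0,"z": 86,"ax": 0,"ay": -0.234,"az": 0},{"hand": -1,"x": -47,"y": 0,"z": 129,"ax": 0,"ay": -0.351,"az": 0},{"hand": -1,"x": -62,"y": 0,"z": 172,"ax": 0,"ay": -0.468,"az": 0},{"hand": -1,"x": -78,"y": 0,"z": 216,"ax": 0,"ay": -0.585,"az": 0},{"hand": -1,"x": -94,"y": 5,"z": 260,"ax": 0,"ay": -0.702,"az": 0},{"hand": -1,"x": -110,"y": 10,"z": 303,"ax": 0,"ay": -0.819,"az": 0},{"hand": -1,"x": -125,"y": 20,"z": 346,"ax": 0,"ay": -0.934,"az": 0}]}}

```text
clock: 0.9
ee_pos: [0.5247, -0.3838, 0.2115]
tool_rot: [-90.0, -0.0, -14.7]
contact_force: [0.2, -1.5, 1.3]
opening: 0.0853
```

```bash
python3 -c "
from h import *
goal(592,-324,100,-15)"
```

```text
shift [ 49.8 111.6  75. ] rv [0.0003 0.0045 0.0008] | pos [ 524.7 -383.8  211.5] [-9.002e+01 -5.000e-02 -1.474e+01] F [ 0.2 -1.5  1.3] op 85.3 t 0.9
```

Emit:
{"name": "step_arm", "arguments": {"steps": [{"hand": -1,"x": 25,"y": 10,"z": 38,"ax": 0,"ay": 0,"az": 0},{"hand": -1,"x": 50,"y": 40,"z": 75,"ax": 0,"ay": 0.004,"az": 0},{"hand": -1,"x": 50,"y": 80,"z": 75,"ax": 0,"ay": 0.004,"az": 0},{"hand": -1,"x": 50,"y": 112,"z": 75,"ax": 0,"ay": 0.004,"az": 0},{"hand": -1,"x": 50,"y": 112,"z": 75,"ax": 0,"ay": 0.004,"az": 0}]}}

```text
clock: 1.4
ee_pos: [0.5875, -0.3237, 0.0937]
tool_rot: [-89.9, 0.6, -15.2]
contact_force: [-0.6, -0.1, -0.3]
opening: 0.0857
```

```bash
python3 - <<'E'
from h import *
goal(592,-324,16.5,-15)
for n in("side","top"):
    p,d=capture(n); cv2.imwrite(f"pics/{n}1.png",p[:,:,::-1])
    if n=="top": crop(p,380,480,150,250,5,"pics/t1c.png")
    else: crop(p,270,400,110,210,5,"pics/s1c.png")
E
```

```text
shift [ 5.2 77.2  0.7] rv [-0.0017 -0.0031 -0.0102] | pos [ 587.5 -323.7   93.7] [-89.9    0.58 -15.18] F [-0.6 -0.1 -0.3] op 85.7 t 1.4
```

View pics/t1c.png

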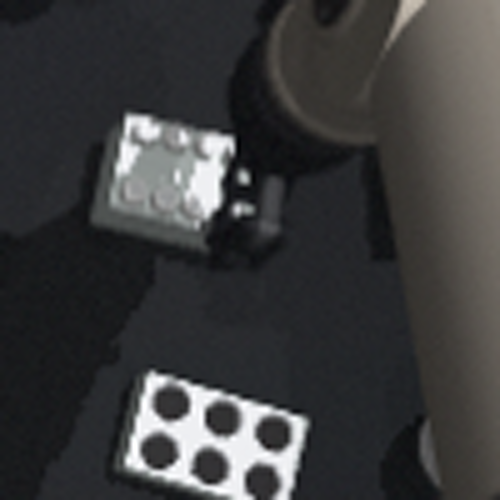

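View pics/s1c.png

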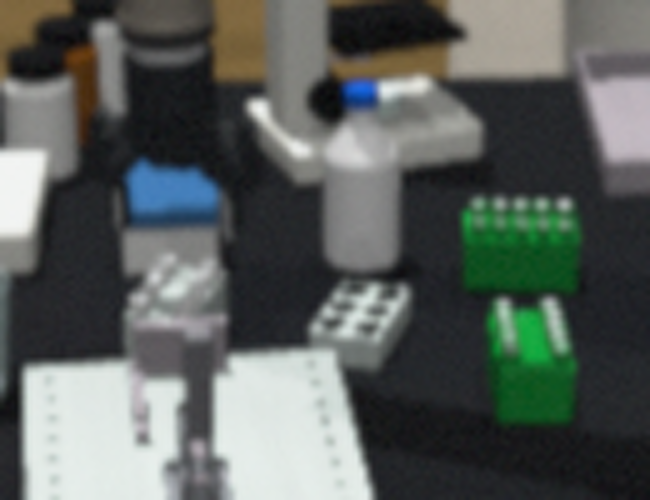

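```bash
python3 - <<'E'
from h import *
for n,o,k in(("side",(270,110),5),("top",(380,150),5)):
    c=calibration(n)
    X=np.array([[.5875,-.3237,.0937],[.5875,-.3237,.0937+.0187],[.5875,-.3237,.168],[.592,-.324,.05]])
    x=np.array([.966,-.259,0]);
    X=np.vstack([X,X[0]+.05*x,X[0]-.05*x])
    uv,_=cv2.projectPoints(X,cv2.Rodrigues(c["R"])[0],c["t"],c["intrinsics"],c["D"])
    print(n,uv[:,0].round(1).tolist(),((uv[:,0]-o)*k).round().tolist())
E
```

```text
side [[305.0, 158.9], [304.8, 154.8], [304.3, 142.5], [304.3, 168.2], [293.6, 157.7], [316.5, 160.0]] [[175.0, 244.0], [174.0, 224.0], [172.0, 162.0], [171.0, 291.0], [118.0, 239.0], [232.0, 250.0]]
top [[423.4, 183.6], [425.3, 182.1], [431.4, 177.3], [419.2, 185.4], [426.5, 167.3], [420.2, 200.1]] [[217.0, 168.0], [227.0, 160.0], [257.0, 137.0], [196.0, 177.0], [233.0, 87.0], [201.0, 251.0]]
```

Emit:
{"name": "step_arm", "arguments": {"steps": [{"hand": -1,"x": 3,"y": 25,"z": 0,"ax": 0,"ay": 0,"az": 0},{"hand": -1,"x": 3,"y": 50,"z": 0,"ax": 0,"ay": 0,"az": 0},{"hand": -1,"x": 3,"y": 73,"z": 0,"ax": 0,"ay": 0,"az": 0},{"hand": -1,"x": 3,"y": 73,"z": 0,"ax": 0,"ay": 0,"az": 0},{"hand": -1,"x": 3,"y": 73,"z": 0,"ax": 0,"ay": 0,"az": 0}]}}

```text
clock: 2.0
ee_pos: [0.595, -0.3274, 0.0285]
tool_rot: [-90.0, -0.1, -15.3]
contact_force: [0.3, 0.1, 1.2]
opening: 0.0855
```

```bash
python3 -c "
from h import *
goal(592,-324,16.5,-15)"
```

```text
shift [-3.9 12.   2.5] rv [ 0.0005 -0.005   0.0026] | pos [ 595.  -327.4   28.5] [-90.03  -0.15 -15.29] F [0.3 0.1 1.2] op 85.5 t 2.0
```

Emit:
{"name": "step_arm", "arguments": {"steps": [{"hand": -1,"x": -3.5,"y": 6,"z": 2.5,"ax": 0,"ay": 0,"az": 0},{"hand": -1,"x": -3.5,"y": 11.5,"z": 2.5,"ax": 0,"ay": 0,"az": 0},{"hand": -1,"x": -3.5,"y": 11.5,"z": 2.5,"ax": 0,"ay": 0,"az": 0},{"hand": -1,"x": -3.5,"y": 11.5,"z": 2.5,"ax": 0,"ay": 0,"az": 0}]}}

```text
clock: 2.4
ee_pos: [0.5913, -0.3232, 0.0151]
tool_rot: [-90.0, -0.0, -15.2]
contact_force: [-0.3, 0.1, 0.1]
opening: 0.0856
```

Emit:
{"name": "step_arm", "arguments": {"force": 60, "steps": [{"hand": 0,"x": 0,"y": 0,"z": 0,"ax": 0,"ay": 0,"az": 0},{"hand": 1,"x": 0,"y": 0,"z": 0,"ax": 0,"ay": 0,"az": 0},{"hand": 1,"x": 0,"y": 0,"z": 0,"ax": 0,"ay": 0,"az": 0},{"hand": 1,"x": 0,"y": 0,"z": 0,"ax": 0,"ay": 0,"az": 0},{"hand": 1,"x": 0,"y": 0,"z": 0,"ax": 0,"ay": 0,"az": 0},{"hand": 1,"x": 0,"y": 0,"z": 0,"ax": 0,"ay": 0,"az": 0}]}}

```text
clock: 3.0
ee_pos: [0.5914, -0.3233, 0.0153]
tool_rot: [-90.0, -0.0, -15.2]
contact_force: [-0.6, 0.4, 5.0]
opening: 0.0592
```

```bash
python3 -c "
from h import *
goal(592,-324,16.5,-15)"
```

```text
shift [ 0.8 -1.2 -0.5] rv [ 0.0002 -0.0043  0.0003] | pos [ 591.4 -323.3   15.3] [-9.001e+01 -2.000e-02 -1.525e+01] F [-0.6  0.4  5. ] op 59.2 t 3.0
```

Emit:
{"name": "step_arm", "arguments": {"steps": [{"hand": 1,"x": 0,"y": -20,"z": 0,"ax": 0,"ay": 0,"az": 0},{"hand": 1,"x": 0,"y": -60,"z": 0,"ax": 0,"ay": 0,"az": 0},{"hand": 1,"x": 0,"y": -105,"z": 0,"ax": 0,"ay": 0,"az": 0},{"hand": 1,"x": 0,"y": -150,"z": 0,"ax": 0,"ay": 0,"az": 0},{"hand": 1,"x": 0,"y": -150,"z": 0,"ax": 0,"ay": 0,"az": 0},{"hand": 1,"x": 0,"y": -150,"z": 0,"ax": 0,"ay": 0,"az": 0}]}}

```text
clock: 3.6
ee_pos: [0.591, -0.3231, 0.1646]
tool_rot: [-90.0, -0.0, -15.2]
contact_force: [-0.7, -0.1, -7.0]
opening: 0.0593
```

```bash
python3 -c "
from h import *
goal(561.9,-59.4,165,5.84)"
```

```text
shift [-97.4  -0.5 246.8] rv [ 2.00e-04 -3.68e-01  1.00e-04] | pos [ 591.  -323.1  164.6] [-9.001e+01 -1.000e-02 -1.524e+01] F [-0.7 -0.1 -7. ] op 59.3 t 3.6
```

Emit:
{"name": "step_arm", "arguments": {"steps": [{"hand": 1,"x": -9,"y": 0,"z": 22,"ax": 0,"ay": -0.02,"az": 0},{"hand": 1,"x": -24,"y": 0,"z": 62,"ax": 0,"ay": -0.08,"az": 0},{"hand": 1,"x": -41,"y": 0,"z": 104,"ax": 0,"ay": -0.15,"az": 0},{"hand": 1,"x": -58,"y": 0,"z": 147,"ax": 0,"ay": -0.22,"az": 0},{"hand": 1,"x": -74,"y": 0,"z": 188,"ax": 0,"ay": -0.29,"az": 0},{"hand": 1,"x": -89,"y": 0,"z": 225,"ax": 0,"ay": -0.345,"az": 0},{"hand": 1,"x": -97,"y": 0,"z": 246,"ax": 0,"ay": -0.368,"az": 0},{"hand": 1,"x": -97.4,"y": 0,"z": 246.8,"ax": 0,"ay": -0.368,"az": 0}]}}

```text
clock: 4.4
ee_pos: [0.5603, -0.0548, 0.1627]
tool_rot: [-89.8, 0.2, 6.2]
contact_force: [0.0, 0.4, -5.2]
opening: 0.0589
```

Emit:
{"name": "step_arm", "arguments": {"steps": [{"hand": 1,"x": 0,"y": 0,"z": 0,"ax": 0,"ay": 0,"az": 0},{"hand": 1,"x": 0,"y": 0,"z": 0,"ax": 0,"ay": 0,"az": 0},{"hand": 1,"x": 0,"y": 0,"z": 0,"ax": 0,"ay": 0,"az": 0}]}}

```text
clock: 4.7
ee_pos: [0.5619, -0.0613, 0.1641]
tool_rot: [-90.0, 0.1, 5.7]
contact_force: [-0.3, -0.2, -5.2]
opening: 0.0592
```

```bash
python3 - <<'E'
from h import *
goal(561.9,-59.4,110,5.84)
for n in("side","top"):
    p,d=capture(n); np.savez(f"{n}2.npz",p=p,d=d)
    if n=="top": crop(p,245,375,130,230,6,"pics/t2c.png")
    else: crop(p,250,380,120,220,6,"pics/s2c.png")
E
```

```text
shift [ 0.3 54.1  1.9] rv [ 0.0004 -0.0028 -0.0012] | pos [561.9 -61.3 164.1] [-9.002e+01  7.000e-02  5.680e+00] F [-0.3 -0.2 -5.2] op 59.2 t 4.7
```

View pics/t2c.png

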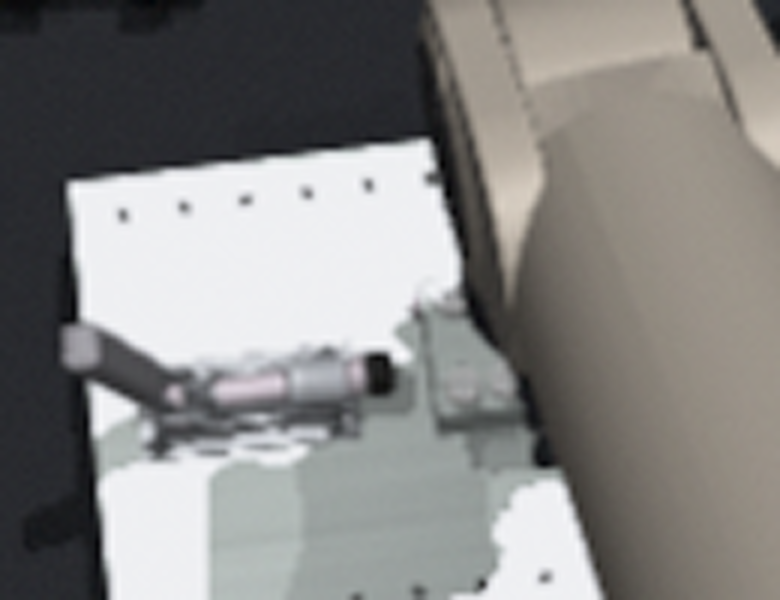

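View pics/s2c.png

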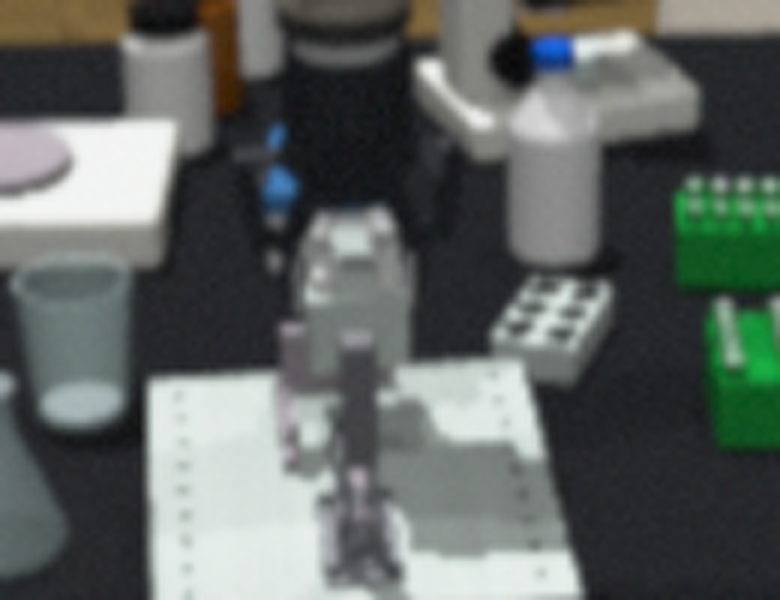

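```bash
cat >> h.py <<'E'
SC=np.array([565.5,3.3]);_a=np.deg2rad(5.84);SR=np.array([[np.cos(_a),-np.sin(_a)],[np.sin(_a),np.cos(_a)]])
def sh(X): return (np.atleast_2d(X)[:,:2]*1000-SC)@SR
def wd(x,y): return SC+SR@np.array([x,y])
E
python3 - <<'E'
from h import *
t=np.load("top2.npz"); crop(t['p'],300,345,170,215,12,"pics/t2d.png")
f=lambda x,y:((x+.5)/6-.5+245,(y+.5)/6-.5+130)
print(sh(onz("top",[f(422,310),f(435,412),f(438,432)],.199)), sh(get_state()['ee_pos']))
E
```

```text
[[  8.36756477 -14.1210786 ]
 [-36.449985   -14.11235695]
 [-45.17219712 -14.30044498]] [[ -9.92352174 -63.29869516]]
```

View pics/t2d.png

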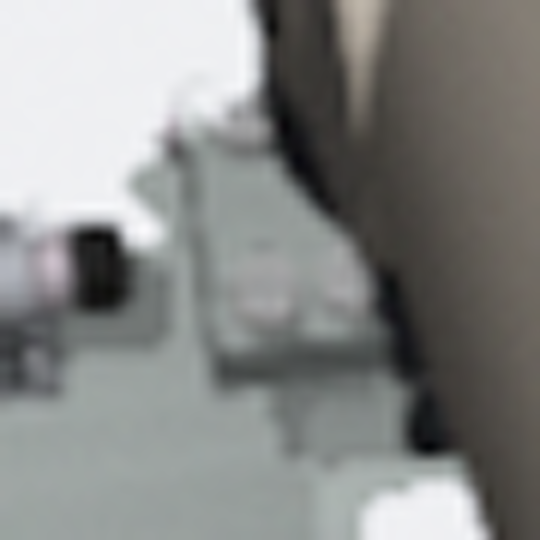

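Emit:
{"name": "step_arm", "arguments": {"steps": [{"hand": 1,"x": 0,"y": 20,"z": -1.5,"ax": 0,"ay": -0.003,"az": 0},{"hand": 1,"x": 0,"y": 40,"z": -1.5,"ax": 0,"ay": -0.003,"az": 0},{"hand": 1,"x": 0,"y": 55,"z": -1.5,"ax": 0,"ay": -0.003,"az": 0},{"hand": 1,"x": 0,"y": 61.5,"z": -1.5,"ax": 0,"ay": -0.003,"az": 0},{"hand": 1,"x": 0,"y": 61.5,"z": -1.5,"ax": 0,"ay": -0.003,"az": 0},{"hand": 1,"x": 0,"y": 61.5,"z": -1.5,"ax": 0,"ay": -0.003,"az": 0}]}}

```text
clock: 5.4
ee_pos: [0.5629, -0.0609, 0.1039]
tool_rot: [-90.0, -0.1, 6.0]
contact_force: [-0.2, -0.9, -4.8]
opening: 0.0591
```

```bash
python3 - <<'E'
from h import *
goal(*wd(-10,-62),99.3,5.84); print(sh(get_state()['ee_pos']))
E
```

```text
shift [-0.9  4.6  1.6] rv [0.0001 0.003  0.001 ] | pos [562.9 -60.9 103.9] [-9.001e+01 -6.000e-02  6.010e+00] F [-0.2 -0.9 -4.8] op 59.1 t 5.4
[[ -9.14879618 -63.61081698]]
```

Emit:
{"name": "step_arm", "arguments": {"steps": [{"hand": 1,"x": 0,"y": 2,"z": 1,"ax": 0,"ay": 0.003,"az": 0},{"hand": 1,"x": 0,"y": 3.5,"z": 1,"ax": 0,"ay": 0.003,"az": 0},{"hand": 1,"x": 0,"y": 4,"z": 1,"ax": 0,"ay": 0.003,"az": 0},{"hand": 1,"x": 0,"y": 4,"z": 1,"ax": 0,"ay": 0.003,"az": 0}]}}

```text
clock: 5.8
ee_pos: [0.5623, -0.0599, 0.0994]
tool_rot: [-90.0, -0.0, 5.8]
contact_force: [-0.3, 0.1, -4.8]
opening: 0.0587
```

Emit:
{"name": "step_arm", "arguments": {"steps": [{"hand": 1,"x": 0,"y": 0.5,"z": 0,"ax": 0,"ay": 0,"az": 0},{"hand": 1,"x": 0,"y": 0.8,"z": 0,"ax": 0,"ay": 0,"az": 0},{"hand": 1,"x": 0,"y": 0.8,"z": 0,"ax": 0,"ay": 0,"az": 0}]}}

```text
clock: 6.1
ee_pos: [0.5623, -0.06, 0.0992]
tool_rot: [-90.0, -0.0, 5.8]
contact_force: [-2.9, 0.1, 5.2]
opening: 0.0594
```

Emit:
{"name": "step_arm", "arguments": {"steps": [{"hand": 1,"x": 2,"y": -0.4,"z": 0,"ax": 0,"ay": 0,"az": 0},{"hand": 1,"x": 4,"y": -0.4,"z": 0,"ax": 0,"ay": 0,"az": 0},{"hand": 1,"x": 6,"y": -0.4,"z": 0,"ax": 0,"ay": 0,"az": 0},{"hand": 1,"x": 7.5,"y": -0.4,"z": 0,"ax": 0,"ay": 0,"az": 0},{"hand": 1,"x": 7.5,"y": -0.4,"z": 0,"ax": 0,"ay": 0,"az": 0},{"hand": 1,"x": 7.5,"y": -0.4,"z": 0,"ax": 0,"ay": 0,"az": 0}]}}

```text
clock: 6.7
ee_pos: [0.5677, -0.0596, 0.0993]
tool_rot: [-90.0, 0.2, 5.8]
contact_force: [-10.6, -0.5, 10.3]
opening: 0.0594
```

```bash
python3 - <<'E'
from h import *
goal(*wd(0,-62),99.3,5.84); print(sh(get_state()['ee_pos']))
E
```

```text
shift [ 4.2 -0.   0.8] rv [ 0.0008 -0.0003 -0.004 ] | pos [567.7 -59.6  99.3] [-90.05   0.23   5.82] F [-10.6  -0.5  10.3] op 59.4 t 6.7
[[ -4.24273841 -62.80860321]]
```

Emit:
{"name": "step_arm", "arguments": {"steps": [{"hand": 1,"x": 0,"y": -0.6,"z": 0,"ax": 0,"ay": 0,"az": 0},{"hand": 1,"x": 0,"y": -0.6,"z": 0,"ax": 0,"ay": 0,"az": 0},{"hand": 1,"x": 0,"y": -0.6,"z": 0,"ax": 0,"ay": 0,"az": 0}]}}

```text
clock: 7.0
ee_pos: [0.5698, -0.0592, 0.0993]
tool_rot: [-90.0, -0.0, 5.8]
contact_force: [-1.0, -0.1, -3.3]
opening: 0.0592
```

```bash
python3 - <<'E'
from h import *
goal(*wd(0,-62),99.3,5.84); print(sh(get_state()['ee_pos']))
E
```

```text
shift [ 2.  -0.   0.6] rv [-0.0001  0.      0.0002] | pos [569.8 -59.2  99.3] [-8.999e+01 -1.000e-02  5.840e+00] F [-1.  -0.1 -3.3] op 59.2 t 7.0
[[ -2.03967895 -62.57061568]]
```

Emit:
{"name": "step_arm", "arguments": {"steps": [{"hand": 1,"x": 0.7,"y": 0,"z": 0,"ax": 0,"ay": 0,"az": 0},{"hand": 1,"x": 1.4,"y": 0,"z": 0,"ax": 0,"ay": 0,"az": 0},{"hand": 1,"x": 2,"y": 0,"z": 0,"ax": 0,"ay": 0,"az": 0},{"hand": 1,"x": 2,"y": 0,"z": 0,"ax": 0,"ay": 0,"az": 0},{"hand": 1,"x": 2,"y": 0,"z": 0,"ax": 0,"ay": 0,"az": 0}]}}

```text
clock: 7.5
ee_pos: [0.5707, -0.059, 0.0993]
tool_rot: [-90.0, 0.1, 5.8]
contact_force: [-5.2, -0.5, -0.4]
opening: 0.059
```

```bash
python3 - <<'E'
from h import *
goal(*wd(0,-62),99.3,5.84); print(sh(get_state()['ee_pos']))
E
```

```text
shift [ 1.2 -0.   0.5] rv [ 0.     -0.0003 -0.0021] | pos [570.7 -59.   99.3] [-90.     0.12   5.83] F [-5.2 -0.5 -0.4] op 59.0 t 7.5
[[ -1.20260372 -62.54657975]]
```

Emit:
{"name": "step_arm", "arguments": {"steps": [{"hand": 1,"x": 0,"y": -0.3,"z": 0,"ax": 0,"ay": 0,"az": 0},{"hand": 1,"x": 0,"y": -0.3,"z": 0,"ax": 0,"ay": 0,"az": 0},{"hand": 1,"x": 0,"y": -0.3,"z": 0,"ax": 0,"ay": 0,"az": 0}]}}

```text
clock: 7.8
ee_pos: [0.5707, -0.059, 0.0993]
tool_rot: [-90.0, 0.1, 5.8]
contact_force: [-5.1, -0.6, -4.0]
opening: 0.059
```

```bash
python3 - <<'E'
from h import *
goal(*wd(0,-62),99.3,5.84); print(sh(get_state()['ee_pos']))
E
```

```text
shift [1.2 0.  0.5] rv [-0.0001 -0.0002 -0.002 ] | pos [570.7 -59.   99.3] [-89.99   0.11   5.83] F [-5.1 -0.6 -4. ] op 59.0 t 7.8
[[ -1.15884306 -62.54204519]]
```

Emit:
{"name": "step_arm", "arguments": {"steps": [{"hand": 1,"x": 0,"y": 0,"z": -1,"ax": 0,"ay": 0,"az": 0},{"hand": 1,"x": 0,"y": 0,"z": -2,"ax": 0,"ay": 0,"az": 0},{"hand": 1,"x": 0,"y": 0,"z": -3,"ax": 0,"ay": 0,"az": 0},{"hand": 1,"x": 0,"y": 0,"z": -4,"ax": 0,"ay": 0,"az": 0},{"hand": 1,"x": 0,"y": 0,"z": -4.5,"ax": 0,"ay": 0,"az": 0},{"hand": 1,"x": 0,"y": 0,"z": -4.5,"ax": 0,"ay": 0,"az": 0}]}}

```text
clock: 8.4
ee_pos: [0.5707, -0.0603, 0.0995]
tool_rot: [-89.8, 0.1, 6.0]
contact_force: [-7.4, 6.4, -1.5]
opening: 0.0594
```

```bash
python3 - <<'E'
from h import *
goal(*wd(0,-68),99.3,5.84); print(sh(get_state()['ee_pos']))
E
```

```text
shift [ 1.3  0.1 -4.2] rv [-0.0033  0.0023 -0.0025] | pos [570.7 -60.3  99.5] [-89.81   0.14   5.97] F [-7.4  6.4 -1.5] op 59.4 t 8.4
[[ -1.27152587 -63.8434765 ]]
```

Emit:
{"name": "step_arm", "arguments": {"steps": [{"hand": 1,"x": -0.8,"y": -0.2,"z": 0,"ax": 0,"ay": 0,"az": 0},{"hand": 1,"x": -0.8,"y": -0.2,"z": 0,"ax": 0,"ay": 0,"az": 0},{"hand": 1,"x": -0.8,"y": -0.2,"z": 0,"ax": 0,"ay": 0,"az": 0}]}}

```text
clock: 8.7
ee_pos: [0.5711, -0.0631, 0.0997]
tool_rot: [-90.0, 0.0, 5.9]
contact_force: [-3.5, 3.5, -5.5]
opening: 0.0592
```

```bash
python3 - <<'E'
from h import *
goal(*wd(0,-68),99.3,5.84); print(sh(get_state()['ee_pos']))
E
```

```text
shift [ 1.2  0.4 -1.3] rv [-0.0006  0.0002 -0.0005] | pos [571.1 -63.1  99.7] [-8.997e+01  3.000e-02  5.850e+00] F [-3.5  3.5 -5.5] op 59.2 t 8.7
[[ -1.2175561  -66.65388206]]
```

Emit:
{"name": "step_arm", "arguments": {"steps": [{"hand": 1,"x": -0.3,"y": 0,"z": -0.7,"ax": 0,"ay": 0,"az": 0},{"hand": 1,"x": -0.3,"y": 0,"z": -1.4,"ax": 0,"ay": 0,"az": 0},{"hand": 1,"x": -0.3,"y": 0,"z": -2,"ax": 0,"ay": 0,"az": 0},{"hand": 1,"x": -0.3,"y": 0,"z": -2,"ax": 0,"ay": 0,"az": 0},{"hand": 1,"x": -0.3,"y": 0,"z": -2,"ax": 0,"ay": 0,"az": 0}]}}

```text
clock: 9.2
ee_pos: [0.5711, -0.0632, 0.0998]
tool_rot: [-89.8, 0.0, 5.9]
contact_force: [-4.7, 7.6, -5.9]
opening: 0.0592
```

```bash
python3 - <<'E'
from h import *
goal(*wd(0,-68),99.3,5.84); print(sh(get_state()['ee_pos']))
E
```

```text
shift [ 1.2  0.5 -1.3] rv [-0.0029  0.0008 -0.0001] | pos [571.1 -63.2  99.8] [-8.984e+01  1.000e-02  5.890e+00] F [-4.7  7.6 -5.9] op 59.2 t 9.2
[[ -1.22854569 -66.67718391]]
```

Emit:
{"name": "step_arm", "arguments": {"steps": [{"hand": 1,"x": -0.2,"y": 0.4,"z": 0.5,"ax": 0,"ay": 0,"az": 0},{"hand": 1,"x": -0.2,"y": 0.6,"z": 0.5,"ax": 0,"ay": 0,"az": 0},{"hand": 1,"x": -0.2,"y": 0.6,"z": 0.5,"ax": 0,"ay": 0,"az": 0},{"hand": 1,"x": -0.2,"y": 0.6,"z": 0.5,"ax": 0,"ay": 0,"az": 0}]}}

```text
clock: 9.6
ee_pos: [0.5711, -0.0631, 0.0997]
tool_rot: [-89.9, -0.0, 5.9]
contact_force: [-3.6, 6.6, -2.8]
opening: 0.0593
```

```bash
python3 - <<'E'
from h import *
goal(*wd(0,-68),99.3,5.84); print(sh(get_state()['ee_pos']))
E
```

```text
shift [ 1.2  0.4 -1.4] rv [-0.002   0.001   0.0004] | pos [571.1 -63.1  99.7] [-8.989e+01 -2.000e-02  5.900e+00] F [-3.6  6.6 -2.8] op 59.3 t 9.6
[[ -1.22999932 -66.64915898]]
```

Emit:
{"name": "step_arm", "arguments": {"steps": [{"hand": 1,"x": 0,"y": 0.4,"z": 0,"ax": 0,"ay": 0,"az": 0},{"hand": 1,"x": 0,"y": 0.6,"z": 0,"ax": 0,"ay": 0,"az": 0},{"hand": 1,"x": 0,"y": 0.6,"z": 0,"ax": 0,"ay": 0,"az": 0}]}}

```text
clock: 9.9
ee_pos: [0.5711, -0.0631, 0.0995]
tool_rot: [-89.9, -0.0, 5.9]
contact_force: [-6.5, 6.3, 0.5]
opening: 0.0591
```

Emit:
{"name": "step_arm", "arguments": {"force": 20, "steps": [{"hand": 1,"x": 0,"y": 0.6,"z": 0,"ax": 0,"ay": 0,"az": 0},{"hand": 1,"x": 0,"y": 0.6,"z": 0,"ax": 0,"ay": 0,"az": 0},{"hand": 1,"x": 0,"y": 0.6,"z": 0,"ax": 0,"ay": 0,"az": 0}]}}

```text
clock: 10.2
ee_pos: [0.5711, -0.0631, 0.0992]
tool_rot: [-89.9, -0.0, 5.9]
contact_force: [-7.4, 6.7, 4.0]
opening: 0.0591
```

```bash
python3 - <<'E'
from h import *
goal(*wd(0,-68),99.3,5.84); print(sh(get_state()['ee_pos']))
E
```

```text
shift [ 1.2 -0.1 -1.3] rv [-0.0017  0.0006  0.0004] | pos [571.1 -63.1  99.2] [-8.99e+01 -2.00e-02  5.87e+00] F [-7.4  6.7  4. ] op 59.1 t 10.2
[[ -1.18554513 -66.66163276]]
```

Emit:
{"name": "step_arm", "arguments": {"steps": [{"hand": 0.0,"x": 0,"y": 0,"z": 0,"ax": 0,"ay": 0,"az": 0},{"hand": -0.5,"x": 0,"y": 0,"z": 0,"ax": 0,"ay": 0,"az": 0},{"hand": -1,"x": -0.5,"y": -0.5,"z": 1,"ax": 0,"ay": 0,"az": 0},{"hand": -1,"x": -0.5,"y": -0.5,"z": 1,"ax": 0,"ay": 0,"az": 0},{"hand": -1,"x": -0.5,"y": -0.5,"z": 1,"ax": 0,"ay": 0,"az": 0},{"hand": -1,"x": -0.5,"y": -0.5,"z": 1,"ax": 0,"ay": 0,"az": 0}]}}

```text
clock: 10.8
ee_pos: [0.5708, -0.0644, 0.0989]
tool_rot: [-90.0, -0.1, 5.8]
contact_force: [0.3, 0.6, -0.1]
opening: 0.0851
```

```bash
python3 - <<'E'
from h import *
goal(*wd(-1.2,-66.6),200,5.84); print(sh(get_state()['ee_pos']))
E
```

```text
shift [   0.5 -101.1    1.3] rv [ 0.0003 -0.0002  0.0009] | pos [570.8 -64.4  98.9] [-9.002e+01 -5.000e-02  5.830e+00] F [ 0.3  0.6 -0.1] op 85.1 t 10.8
[[ -1.59908068 -67.89487089]]
```

Released without load. Straight up, then out of the way to look.

Emit:
{"name": "step_arm", "arguments": {"steps": [{"hand": -1,"x": 0,"y": -30,"z": 0,"ax": 0,"ay": 0,"az": 0},{"hand": -1,"x": 0,"y": -70,"z": 0,"ax": 0,"ay": 0,"az": 0},{"hand": -1,"x": 0,"y": -115,"z": 0,"ax": 0,"ay": 0,"az": 0},{"hand": -1,"x": 0,"y": -160,"z": -10,"ax": 0,"ay": 0,"az": 0},{"hand": -1,"x": 0,"y": -200,"z": -50,"ax": 0,"ay": 0,"az": 0},{"hand": -1,"x": -20,"y": -220,"z": -95,"ax": 0,"ay": 0,"az": 0},{"hand": -1,"x": -30,"y": -230,"z": -140,"ax": 0,"ay": 0,"az": 0},{"hand": -1,"x": -40,"y": -230,"z": -180,"ax": 0,"ay": 0,"az": 0}]}}

```text
clock: 11.6
ee_pos: [0.5493, -0.2494, 0.3314]
tool_rot: [-90.1, -0.2, 5.8]
contact_force: [0.8, 0.4, -0.2]
opening: 0.0854
```

```bash
python3 - <<'E'
from h import *
for n in("side","top"):
    p,d=capture(n); np.savez(f"{n}3.npz",p=p,d=d)
    if n=="top": crop(p,245,375,145,245,6,"pics/t3c.png")
    else: crop(p,250,380,140,240,6,"pics/s3c.png")
E
```

```text
(no output)
```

View pics/t3c.png

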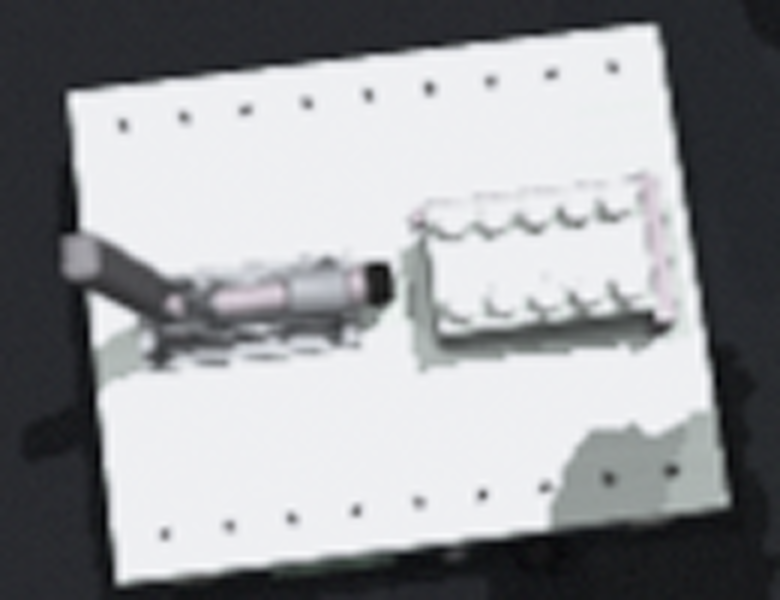

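View pics/s3c.png

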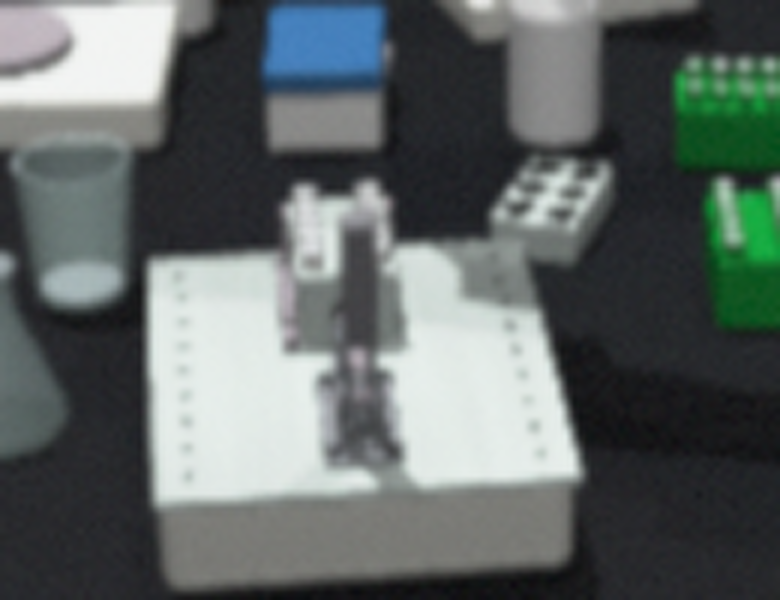

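```bash
python3 - <<'E'
from h import *
t=np.load("top3.npz"); p=t['p']
k=4;crop(p,305,370,165,215,12,"pics/t3d.png")
f=lambda x,y:((x+.5)/6-.5+245,(y+.5)/6-.5+145)
print("bottom(-x) edge",sh(onz("top",[f(442,333),f(655,312)],.134)).round(1))
print("+y edge",sh(onz("top",[f(427,240),f(440,328)],.134)).round(1))
E
```

```text
bottom(-x) edge [[ -29.7  -18.9]
 [ -31.9 -116.5]]
+y edge [[ 14.1 -17.5]
 [-27.3 -18.3]]
```

View pics/t3d.png

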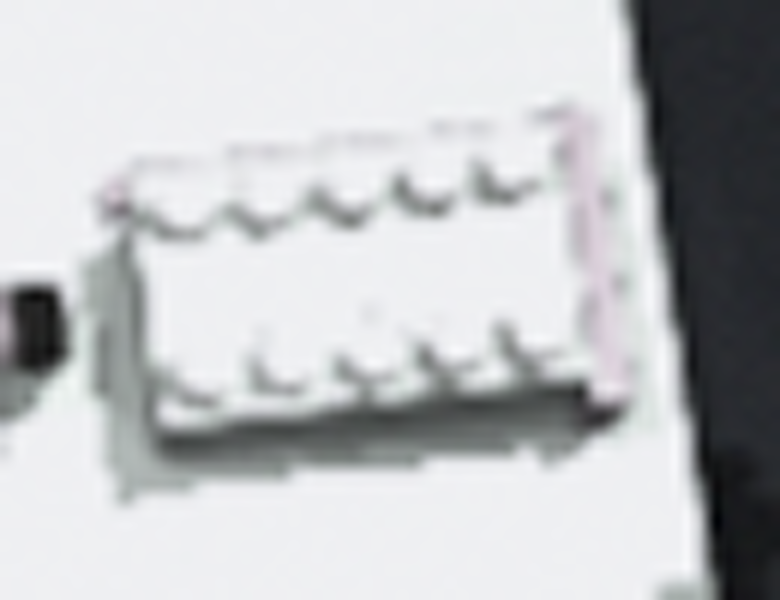

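```bash
python3 - <<'E'
from h import *
goal(*wd(-1.2,70),330,5.84)
E
```

```text
shift [ 40.2  -2.6 327. ] rv [ 0.0045 -0.0121 -0.0009] | pos [ 546.4 -256.5  328.9] [-9.026e+01  5.000e-02  5.140e+00] F [-0.3  0.1 -0.5] op 85.4 t 11.7
```

Emit:
{"name": "step_arm", "arguments": {"steps": [{"hand": 0,"x": 5,"y": 0,"z": 40,"ax": 0,"ay": 0,"az": 0},{"hand": 1,"x": 10,"y": 0,"z": 85,"ax": 0,"ay": 0,"az": 0},{"hand": 1,"x": 16,"y": 0,"z": 130,"ax": 0,"ay": 0,"az": 0},{"hand": 1,"x": 22,"y": 0,"z": 175,"ax": 0,"ay": 0,"az": 0},{"hand": 1,"x": 28,"y": 0,"z": 220,"ax": 0,"ay": 0,"az": 0},{"hand": 1,"x": 34,"y": 0,"z": 265,"ax": 0,"ay": 0,"az": 0},{"hand": 1,"x": 38,"y": 0,"z": 305,"ax": 0,"ay": 0,"az": 0},{"hand": 1,"x": 40,"y": 0,"z": 318,"ax": 0,"ay": 0,"az": 0}]}}

```text
clock: 12.5
ee_pos: [0.5554, 0.079, 0.329]
tool_rot: [-89.9, -0.0, 6.2]
contact_force: [-0.7, 0.8, 0.3]
opening: -0.0001
```

Emit:
{"name": "step_arm", "arguments": {"steps": [{"hand": 1,"x": 0,"y": 0,"z": 0,"ax": 0,"ay": 0,"az": 0},{"hand": 1,"x": 0,"y": 0,"z": 0,"ax": 0,"ay": 0,"az": 0},{"hand": 1,"x": 0,"y": 0,"z": 0,"ax": 0,"ay": 0,"az": 0},{"hand": 1,"x": 0,"y": 0,"z": 0,"ax": 0,"ay": 0,"az": 0}]}}

```text
clock: 12.9
ee_pos: [0.5566, 0.0711, 0.3286]
tool_rot: [-90.0, 0.0, 5.7]
contact_force: [-0.3, -1.2, -0.5]
opening: 0.0002
```

```bash
python3 - <<'E'
from h import *
goal(*wd(-1.2,75),203,5.84); print(sh(get_state()['ee_pos']))
E
```

```text
shift [  0.8 125.6   6.7] rv [ 0.0007 -0.0031 -0.0002] | pos [556.6  71.1 328.6] [-9.004e+01  1.000e-02  5.660e+00] F [-0.3 -1.2 -0.5] op 0.2 t 12.9
[[-1.99748368 68.35409694]]
```

Emit:
{"name": "step_arm", "arguments": {"steps": [{"hand": 1,"x": 0.8,"y": 30,"z": 6.7,"ax": 0,"ay": -0.002,"az": 0},{"hand": 1,"x": 0.8,"y": 65,"z": 6.7,"ax": 0,"ay": -0.002,"az": 0},{"hand": 1,"x": 0.8,"y": 100,"z": 6.7,"ax": 0,"ay": -0.002,"az": 0},{"hand": 1,"x": 0.8,"y": 120,"z": 6.7,"ax": 0,"ay": -0.002,"az": 0},{"hand": 1,"x": 0.8,"y": 125.5,"z": 6.7,"ax": 0,"ay": -0.002,"az": 0},{"hand": 1,"x": 0.8,"y": 125.5,"z": 6.7,"ax": 0,"ay": -0.002,"az": 0},{"hand": 1,"x": 0.8,"y": 125.5,"z": 6.7,"ax": 0,"ay": -0.002,"az": 0}]}}

```text
clock: 13.6
ee_pos: [0.5574, 0.0798, 0.2045]
tool_rot: [-90.0, -0.1, 5.9]
contact_force: [0.5, -0.2, 0.2]
opening: -0.0002
```

```bash
python3 - <<'E'
from h import *
goal(*wd(-1.2,75),203,5.84); y0=sh(get_state()['ee_pos'])[0,1]; z0=get_state()['ee_pos'][2]*1000;print(y0,z0)
for r in(88,):
  for th in [1.35,1.25,1.15,1.05,.95,.85,.75,.65,.55,.45,.35,.25,.15,.08,0]:
    f=th+.14; y=103.3+r*np.cos(f)-8*np.sin(f)-11; z=118+r*np.sin(f)+8*np.cos(f)
    print(th,"abs",round(y,1),round(z,1),"tool z",round(y-y0,1),"tool y",round(z0-z,1))
for n in("side","top"):
    p,d=capture(n)
    if n=="top": crop(p,225,355,135,235,6,"pics/t4c.png")
    else: crop(p,250,380,100,220,5,"pics/s4c.png")
E
```

```text
shift [-0.9  1.5 -1.9] rv [-0.0001  0.0013  0.0021] | pos [557.4  79.8 204.5] [-89.99  -0.12   5.92] F [ 0.5 -0.2  0.2] op -0.2 t 13.6
76.94918463346376 204.52132329942495
1.35 abs 91.4 206.4 tool z 14.5 tool y -1.8
1.25 abs 100.3 206.0 tool z 23.3 tool y -1.5
1.15 abs 109.0 204.8 tool z 32.1 tool y -0.2
1.05 abs 117.6 202.7 tool z 40.6 tool y 1.9
0.95 abs 125.9 199.7 tool z 49.0 tool y 4.8
0.85 abs 133.9 196.0 tool z 56.9 tool y 8.6
0.75 abs 141.5 191.4 tool z 64.5 tool y 13.1
0.65 abs 148.6 186.1 tool z 71.6 tool y 18.4
0.55 abs 155.1 180.2 tool z 78.1 tool y 24.3
0.45 abs 161.0 173.6 tool z 84.0 tool y 30.9
0.35 abs 166.2 166.5 tool z 89.2 tool y 38.0
0.25 abs 170.7 158.9 tool z 93.7 tool y 45.7
0.15 abs 174.3 150.8 tool z 97.4 tool y 53.7
0.08 abs 176.4 145.0 tool z 99.5 tool y 59.5
0 abs 178.3 138.2 tool z 101.4 tool y 66.3
```

View pics/s4c.png

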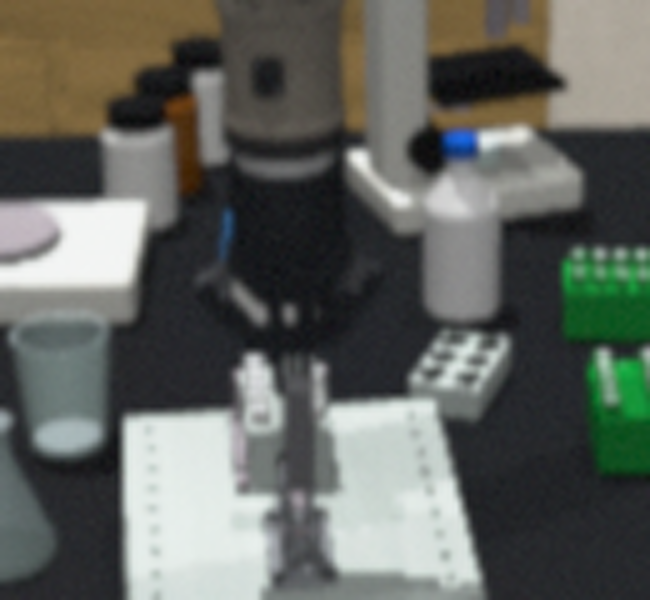

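View pics/t4c.png

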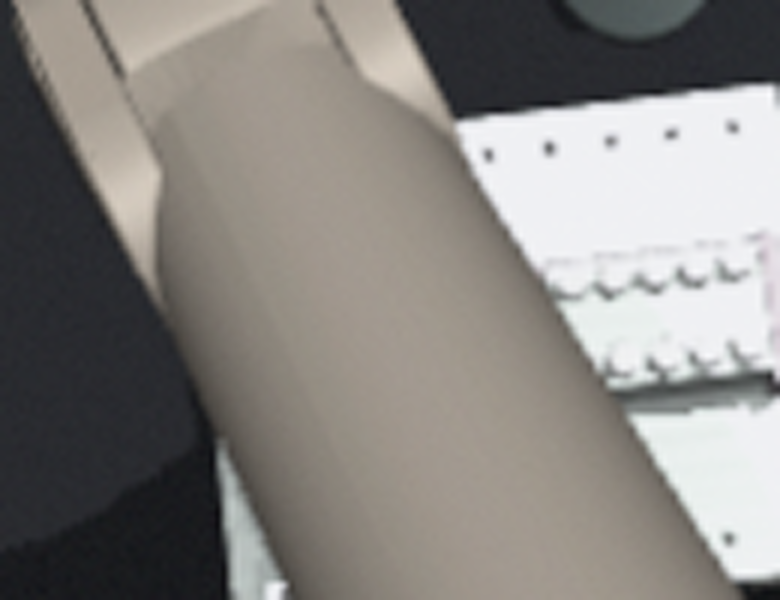

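Emit:
{"name": "step_arm", "arguments": {"steps": [{"hand": 1,"x": -0.5,"y": -1.8,"z": 10,"ax": 0,"ay": 0,"az": 0},{"hand": 1,"x": -0.5,"y": -1.5,"z": 17,"ax": 0,"ay": 0,"az": 0},{"hand": 1,"x": -0.5,"y": -1.5,"z": 23,"ax": 0,"ay": 0,"az": 0},{"hand": 1,"x": -0.5,"y": -0.5,"z": 28,"ax": 0,"ay": 0,"az": 0},{"hand": 1,"x": -0.5,"y": 0,"z": 32,"ax": 0,"ay": 0,"az": 0},{"hand": 1,"x": -0.5,"y": 0,"z": 32,"ax": 0,"ay": 0,"az": 0}]}}

```text
clock: 14.3
ee_pos: [0.5524, 0.1126, 0.2031]
tool_rot: [-90.0, 0.0, 6.0]
contact_force: [-0.7, 0.8, 0.7]
opening: -0.0002
```

```bash
python3 - <<'E'
from h import *
goal(*wd(-1.2,109),204.8,5.84)
E
```

```text
shift [ 0.7 -1.7 -1. ] rv [-0.0004  0.0032 -0.0002] | pos [552.4 112.6 203.1] [-8.998e+01  1.000e-02  6.020e+00] F [-0.7  0.8  0.7] op -0.2 t 14.3
```

Emit:
{"name": "step_arm", "arguments": {"steps": [{"hand": 1,"x": 0.5,"y": 0.2,"z": 4,"ax": 0,"ay": 0,"az": 0},{"hand": 1,"x": 0.5,"y": 0.4,"z": 7.6,"ax": 0,"ay": 0,"az": 0},{"hand": 1,"x": 0.5,"y": 1.8,"z": 12,"ax": 0,"ay": 0,"az": 0},{"hand": 1,"x": 0.5,"y": 3.4,"z": 16,"ax": 0,"ay": 0,"az": 0},{"hand": 1,"x": 0.5,"y": 5.2,"z": 20,"ax": 0,"ay": 0,"az": 0},{"hand": 1,"x": 0.5,"y": 7.1,"z": 24,"ax": 0,"ay": 0,"az": 0},{"hand": 1,"x": 0.5,"y": 9.3,"z": 28,"ax": 0,"ay": 0,"az": 0},{"hand": 1,"x": 0.5,"y": 11.7,"z": 31.5,"ax": 0,"ay": 0,"az": 0}]}}

```text
clock: 15.1
ee_pos: [0.5498, 0.1436, 0.1914]
tool_rot: [-90.0, -0.0, 6.0]
contact_force: [0.1, 0.0, 0.2]
opening: -0.0001
```

```bash
python3 - <<'E'
from h import *
goal(*wd(-1.2,141.5),191.4,5.84)
for n in("side","top"):
    p,d=capture(n)
    if n=="top": crop(p,225,355,135,235,6,"pics/t5c.png")
    else: crop(p,250,380,100,220,5,"pics/s5c.png")
E
```

```text
shift [ 0.1 -0.   0.4] rv [-0.0001  0.0023  0.0001] | pos [549.8 143.6 191.4] [-8.999e+01 -1.000e-02  5.970e+00] F [0.1 0.  0.2] op -0.1 t 15.1
```

View pics/s5c.png

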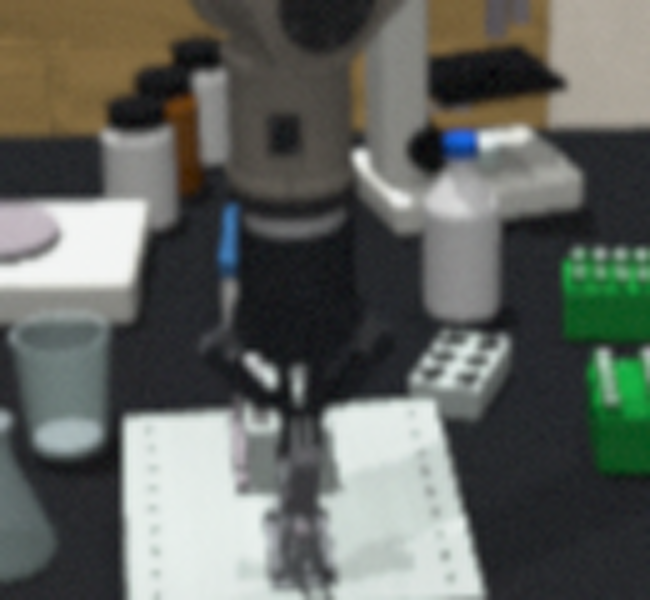

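Emit:
{"name": "step_arm", "arguments": {"steps": [{"hand": 1,"x": 0,"y": 2.6,"z": 4,"ax": 0,"ay": 0,"az": 0},{"hand": 1,"x": 0,"y": 5.3,"z": 7.3,"ax": 0,"ay": 0,"az": 0},{"hand": 1,"x": 0,"y": 8.2,"z": 10.6,"ax": 0,"ay": 0,"az": 0},{"hand": 1,"x": 0,"y": 11.2,"z": 13.8,"ax": 0,"ay": 0,"az": 0},{"hand": 1,"x": 0,"y": 14.5,"z": 16.8,"ax": 0,"ay": 0,"az": 0},{"hand": 1,"x": 0,"y": 17.8,"z": 19.6,"ax": 0,"ay": 0,"az": 0},{"hand": 1,"x": 0,"y": 21.4,"z": 22.2,"ax": 0,"ay": 0,"az": 0},{"hand": 1,"x": 0,"y": 24.9,"z": 24.8,"ax": 0,"ay": 0,"az": 0}]}}

```text
clock: 16.0
ee_pos: [0.5475, 0.1682, 0.1671]
tool_rot: [-90.0, -0.1, 6.0]
contact_force: [-1.5, -1.4, 6.9]
opening: -0.0001
```

```bash
python3 - <<'E'
from h import *
goal(*wd(-1.2,166.2),166.5,5.84)
E
```

```text
shift [-0.1  0.6  0.3] rv [-0.0001  0.0021  0.0009] | pos [547.5 168.2 167.1] [-9.00e+01 -5.00e-02  5.96e+00] F [-1.5 -1.4  6.9] op -0.1 t 16.0
```

Emit:
{"name": "step_arm", "arguments": {"steps": [{"hand": 1,"x": 0,"y": 4,"z": 2.4,"ax": 0,"ay": 0,"az": 0},{"hand": 1,"x": 0,"y": 8,"z": 4.5,"ax": 0,"ay": 0,"az": 0},{"hand": 1,"x": 0,"y": 12,"z": 6.5,"ax": 0,"ay": 0,"az": 0},{"hand": 1,"x": 0,"y": 16,"z": 8.1,"ax": 0,"ay": 0,"az": 0},{"hand": 1,"x": 0,"y": 20,"z": 9.7,"ax": 0,"ay": 0,"az": 0},{"hand": 1,"x": 0,"y": 24,"z": 11,"ax": 0,"ay": 0,"az": 0},{"hand": 1,"x": 0,"y": 27,"z": 11.8,"ax": 0,"ay": 0,"az": 0},{"hand": 1,"x": 0,"y": 28.5,"z": 12,"ax": 0,"ay": 0,"az": 0}]}}

```text
clock: 16.8
ee_pos: [0.5458, 0.1795, 0.1376]
tool_rot: [-90.0, 0.0, 6.0]
contact_force: [-2.1, -1.7, 5.1]
opening: 0.0005
```

```bash
python3 - <<'E'
from h import *
goal(*wd(-1.2,178.3),138.2,5.84)
E
```

```text
shift [ 0.5 -0.6  1. ] rv [ 0.0002  0.002  -0.0008] | pos [545.8 179.5 137.6] [-9.001e+01  4.000e-02  5.950e+00] F [-2.1 -1.7  5.1] op 0.5 t 16.8
```

Emit:
{"name": "step_arm", "arguments": {"steps": [{"hand": 1,"x": 0,"y": 0.6,"z": 0,"ax": 0,"ay": 0,"az": 0},{"hand": 1,"x": 0,"y": 1.2,"z": 0,"ax": 0,"ay": 0,"az": 0},{"hand": 1,"x": 0,"y": 1.2,"z": 0,"ax": 0,"ay": 0,"az": 0}]}}

```text
clock: 17.1
ee_pos: [0.5458, 0.1796, 0.1376]
tool_rot: [-90.0, 0.0, 6.0]
contact_force: [-3.3, -1.7, 5.9]
opening: 0.0001
```

Emit:
{"name": "step_arm", "arguments": {"steps": [{"hand": 1,"x": 0,"y": 0.8,"z": 0,"ax": 0,"ay": 0,"az": 0},{"hand": 1,"x": 0,"y": 1.5,"z": 0,"ax": 0,"ay": 0,"az": 0},{"hand": 1,"x": 0,"y": 1.5,"z": 0,"ax": 0,"ay": 0,"az": 0}]}}

```text
clock: 17.4
ee_pos: [0.5459, 0.1796, 0.1373]
tool_rot: [-90.1, -0.0, 5.9]
contact_force: [-6.8, -4.4, 17.0]
opening: -0.0001
```

```bash
python3 - <<'E'
from h import *
goal(*wd(-1.2,178.3),138.2,5.84)
E
```

```text
shift [ 0.3 -0.9  0.9] rv [0.001  0.0018 0.0003] | pos [545.9 179.6 137.3] [-9.005e+01 -2.000e-02  5.940e+00] F [-6.8 -4.4 17. ] op -0.1 t 17.4
```

Emit:
{"name": "step_arm", "arguments": {"steps": [{"hand": 1,"x": 0,"y": -10,"z": -2,"ax": 0,"ay": 0,"az": 0},{"hand": 1,"x": 0,"y": -40,"z": -2,"ax": 0,"ay": 0,"az": 0},{"hand": 1,"x": 0,"y": -80,"z": -2,"ax": 0,"ay": 0,"az": 0},{"hand": 1,"x": -40,"y": -115,"z": 0,"ax": 0,"ay": 0,"az": 0},{"hand": 1,"x": -70,"y": -140,"z": 30,"ax": 0,"ay": 0,"az": 0},{"hand": 1,"x": -90,"y": -150,"z": 70,"ax": 0,"ay": 0,"az": 0},{"hand": 1,"x": -100,"y": -150,"z": 110,"ax": 0,"ay": 0,"az": 0},{"hand": 1,"x": -100,"y": -150,"z": 130,"ax": 0,"ay": 0,"az": 0}]}}

```text
clock: 18.2
ee_pos: [0.4308, 0.3024, 0.2871]
tool_rot: [-89.9, -0.1, 6.2]
contact_force: [0.7, 0.5, -0.0]
opening: 0.0002
```

```bash
python3 - <<'E'
from h import *
goal(*wd(-1.2,178.3),138.2,5.84)
for n in("side","top"):
    p,d=capture(n); np.savez(f"{n}6.npz",p=p,d=d); cv2.imwrite(f"pics/{n}6.png",p[:,:,::-1])
    if n=="top": crop(p,235,375,145,245,5.6,"pics/t6c.png")
    else: crop(p,250,380,140,240,6,"pics/s6c.png")
E
```

```text
shift [ 101.1  148.8 -133.9] rv [-0.0021  0.0067  0.0025] | pos [430.8 302.4 287.1] [-89.88  -0.14   6.23] F [ 0.7  0.5 -0. ] op 0.2 t 18.2
```

View pics/t6c.png

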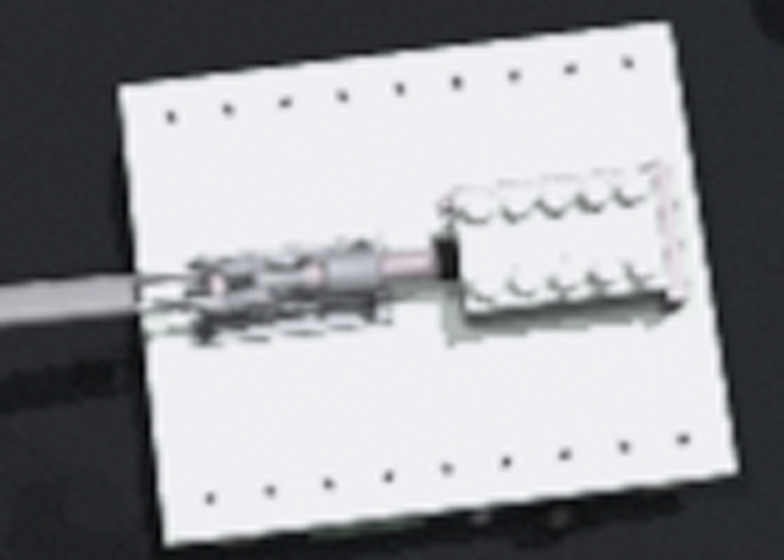

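View pics/s6c.png

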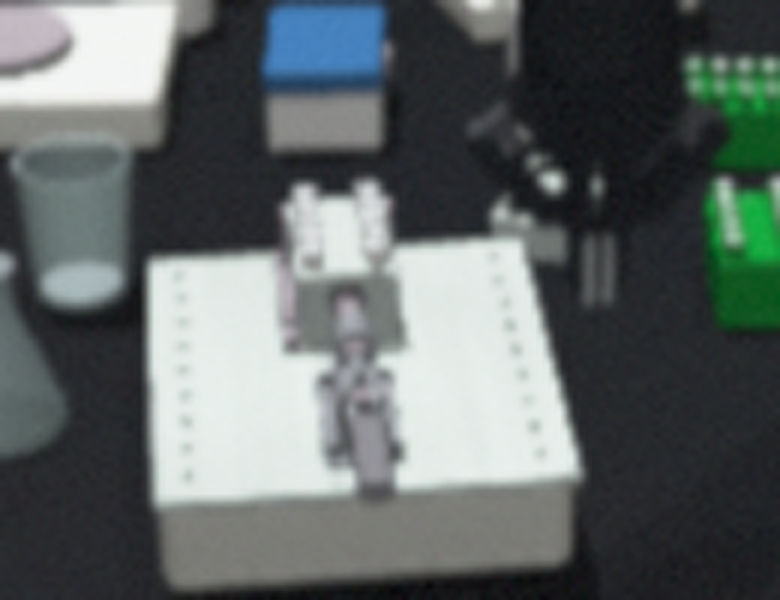

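View pics/top6.png

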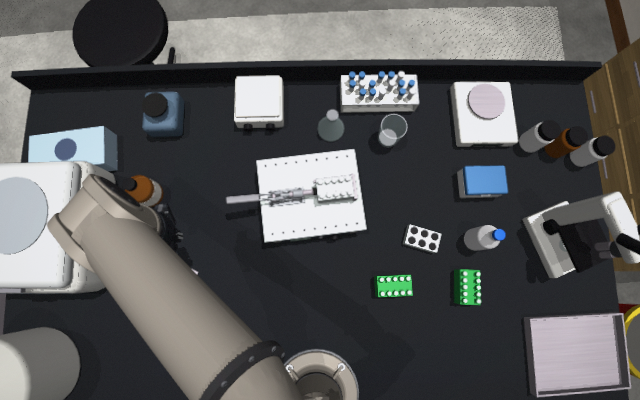

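Emit:
{"name": "step_arm", "arguments": {"steps": [{"hand": 1,"x": 0,"y": 0,"z": -30,"ax": 0,"ay": 0,"az": 0},{"hand": 1,"x": 0,"y": 0,"z": -30,"ax": 0,"ay": 0,"az": 0},{"hand": 1,"x": 0,"y": 0,"z": -30,"ax": 0,"ay": 0,"az": 0},{"hand": 1,"x": 0,"y": 0,"z": -30,"ax": 0,"ay": 0,"az": 0},{"hand": 1,"x": 0,"y": 0,"z": -30,"ax": 0,"ay": 0,"az": 0}]}}

```text
clock: 18.8
ee_pos: [0.4362, 0.2691, 0.2855]
tool_rot: [-90.0, -0.0, 6.0]
contact_force: [-0.4, -0.3, 0.1]
opening: -0.0002
```

```bash
python3 - <<'E'
from h import *
t=np.load("top6.npz"); P=cloud("top",t['d'])
S=np.c_[sh(P.reshape(-1,3)),P.reshape(-1,3)[:,2:]*1000]
m=(abs(S[:,0]+1)<7)&(S[:,1]>150)&(S[:,1]<230)&(S[:,2]>100); q=S[m]
a,b=np.polyfit(q[:,1],q[:,2],1); print("sleeve slope",a,len(q),"top z at y=188:",a*188+b)
f=lambda x,y:((x+.5)/5.6-.5+235,(y+.5)/5.6-.5+145)
print("+y edge",sh(onz("top",[f(458,225),f(468,305)],.134)).round(1))
print("-x edge",sh(onz("top",[f(470,312),f(668,292)],.134)).round(1))
m=(abs(S[:,0]+1)<8)&(S[:,1]>-105)&(S[:,1]<-30); print("block top z",np.median(S[m][:,2]))
print(get_state()['joint_velocities'].round(2),get_state()['contact_force'])
E
```

```text
sleeve slope 0.1158021899204052 152 top z at y=188: 138.76650214695877
+y edge [[ 13.4 -19.1]
 [-26.8 -19. ]]
-x edge [[ -30.4  -19.5]
 [ -32.4 -116.7]]
block top z 135.14135275495764
[-0.2   0.13 -0.11 -0.11  0.02  0.12  0.04] [-0.37061464 -0.30786579  0.08893657]
```

```bash
python3 -c "
from cell import *
print(job_done())"
```

```text
the job is handed in; nothing more can be done
None
```

I put the capped-tube block on the shaker against both stops, let go of it, then pushed the clamp handle down to its stop. I handed the job in at about 19 s; no verdict is reported, so I can't say whether it passed.

**Placing:** I felt for both stops by force, with about 7 N back from each. On release the contact force dropped to zero.

**Clamp:** The push force rose to about 7 N before the dead point. After the snap, 17 N of push moved the handle no further, so it is on its solid stop.

**Last checks:**
- **Handle:** the sleeve is at 138.8 mm, against 138.2 mm expected when fully down. Its slope measured 0.12 rad, against 0.14 expected.
- **Block:** its top is at about 135 mm (134 expected) and the pad is touching its end face. I didn't measure the pad's force.
- **Other things:** those in view look unmoved. The arm hid the spatula and part of the amber bottle in the last top picture, so I couldn't check them. The robot is clear of everything.

**Disagreements:**
- **Position:** where I felt the stops was about 1.2 mm off in x and 1.3 mm off in y from the camera estimate. I went by contact.
- **Length:** the picture gives about 97 mm from the end stop's top edge to the block's far face, where it should be 100 mm. I put that down to pixel error.
- **Squareness:** the block's edges in the pictures differed from each other by about 0.02 rad, so squareness rests on the stop contact and the gripper's angle.

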